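# Lock a bayonet filter cartridge into a suction unit

### The arm

A 6-joint arm with a two-finger parallel gripper is mounted at the origin on a cart in front of the work surface, level with it; the furniture and walls round the work are solid. World frame = base frame: x ahead of the robot, y to its left, z up, the work surface at z = 0. Lengths are in m, angles in degrees, forces in N, time in s.
With the tool pointing down it reaches from about 0.35 to 0.875 m from the base axis. Payload 4.2 kg.
Tool frame: the origin (TCP) lies on the front face of the gripper's body, between the roots of the fingers; the fingertips stand finger_overhang ahead of it and the grasp point (between the pads) lies 51 mm ahead of it (finger_overhang is the distance from the TCP to the fingertips, in m); z points along the fingers, y is the line along which they close (so a half turn about z gives the same grasp; the last joint's range is limited). The gripper opens to 87 mm and grips with 3 to 60 N. Pads are 19 mm wide; open, the fingers measure 117 mm over their backs; the gripper's body (75 mm by 190 mm) begins 51 mm behind the grasp point.
Start: joints at [78.071, 22.042, 0.453, 0, -68.411, -14.817], TCP at [0.281, 0.558, 0.292] pointing down, gripper open.
Joint ranges: [-179.83, 179.83], [-69.29, 118.12], [-61.27, 80.66], [-181.25, 117.63], [-171.15, -9.14], [-177.46, 177.46]. Speed limits (degrees/s): [159.86, 159.86, 180, 180, 180, 180].

### API

Orientations are given as a 3x3 rotation matrix whose columns are the frame's x, y, z axes.
In Python, from station import sense, capture, camera_model, finish_job, finger_overhang gives the robot as it stands. The module is installed in compiled form; this text tells all that it offers.
- The arm moves only by the tool jog_arm, never from a script. Its argument "rows" is a list that holds one entry, the list of rows, each a list of 4 numbers: the shift along the tool's x, y, z in m, then the turn about the tool's z in rad. A call has 1 to 20 rows; each row shifts and turns the commanded pose from where the row before left it, along the tool's axes as they then stand; what a row does not reach is not made up. A row lasts 1/8 s, in which the tool goes at most 62.5 mm and 10.7 degrees, less where a joint would pass 70% of its speed; a pose out of reach is approached as far as the arm can. A call is refused whole if a number of a shift passes 0.0625 or a number of a turn 0.188, either way. A call with a gripper value outside its range is refused whole. "claw" is the opening, from 0 (shut) to 1 (fully open), set as the call begins (left out, the last holds). The fingers move at their own pace and stop on an object; the grip force is fixed at half the most. Time passes only in rows, so rows that do not move let the fingers close. It gives the time, the measured TCP pose, the force, the opening and the grip force at its end, in the units of the state.
- sense(): the state, without advancing time (a new reading comes with each control period).
- capture(name): name is "scene" or "top"; returns the picture (480x640x3 uint8, red, green, blue); there is no depth.
- camera_model(name): a dict with "fovy" (degrees; the focal length in pixels is half the picture's height over the tangent of half this angle, whatever the lens; pixels are square), "cx", "cy" (the principal point, pixels), "k1" (the pictures are not rectified: a ray, as slopes to the right and down, at radius r is drawn at 1 + k1 r^2 times it, then the intrinsics apply), "eye" and "rotation" of the camera in the world. Camera axes: x right, y down, z forward; pixel columns grow to the right and rows downward; lengths in m; the calibration is good to about 2 mm. A picture is of the moment at which its call begins. camera_model takes no time and is no camera call.
- finish_job(): hands the job in; it is judged then, once.
The state is a dict: "time_s": time; "joints": joint angles; "joint_velocities": joint speeds; "effort": joint torques, N m; "tcp_pos": TCP position; "ee_rot": TCP orientation; "wrist_force": force on the tool from outside, world axes, zero at the start; "moment": the same for the moment, N m; "gripper_width": opening from 0.0 (shut) to 1.0 (fully open); "gripper_force": force on a finger pad.
Only numpy, scipy, OpenCV 4.12 (cv2) and the standard library are available. Lean on these libraries where they do the work, as an engineer would, in place of code of your own. Each camera call takes 0.05 s, during which the arm holds its last target. There are 200 camera calls.

### The job

Fit the blue and white filter cartridge into the bayonet socket of the suction unit: line its two lugs up with the socket's slots, push it in against the spring, turn it clockwise to the stop and let it spring back, so that it stays locked, upright, when you let go. Be gentle: touch down slowly and lean on the socket with a light hand, never forcing it, and leave the bottles, tape rolls and needle packet standing where they are.

Things in the scene. Friction and masses are not known exactly. Their poses are not given: they have to be found in the camera images.
- filter: Filter cartridge, 67 mm tall, 0.1 to 0.17 kg, standing loose and upright on the worktop. Origin: centre of its underside; z up its axis. White barrel 48 mm in diameter, 0 to 25 mm above the underside (first 3 mm chamfered); blue head 55 mm in diameter (white band 56.4 mm), 25 to 39 mm; blue wing grip above. A half turn about z leaves it the same.
- filter_lugs (a point): On the cartridge's axis at mid height of its two orange lugs, axes as the cartridge's. The lugs stick out of the barrel along +x and -x to 30.5 mm from the axis; each is 10 mm wide and 5 mm high, 6 to 11 mm above the underside.
- filter_wing (a point): Middle of the cartridge's blue wing grip, 53 mm above the underside, axes as the cartridge's. The wing is 48 mm long along x (in line with the lugs), 14 mm thick along y, and stands 39 to 67 mm above the underside.
- unit: Portable suction unit, fixed on the worktop: white housing 150 mm (its x) by 220 mm (its y) by 60 mm high; origin at the centre of its underside, z up. On top: the socket, 45 mm towards +y of the centre, and towards -y a gauge and a green switch, up to 9 mm above the housing's top.
- socket (a point): Centre of the bayonet socket's mouth, level with its lip's flat top, 83 mm above the worktop; axes as the unit's. Grey collar 80 mm in diameter, 23 mm high; white lip round a 52 mm bore with two opposite slots, 13 mm wide, marked orange. SLOT ANGLE NOT REPORTED: the line of the slots is turned -0.6 to 0.6 rad about z from x (drawn per run, fixed); see or feel it.
- socket_bottom (a point): 23 mm below socket, same axes: where the underside is when pushed right down. Lugs off the slots rest on the lip, underside 6 mm below its top; within about 0.05 rad of the slots they drop in. From 9 mm down a spring plate pushes back, 3 N rising to 10 N at the bottom. Only 18 mm or more down can the lugs turn clockwise (from above) under the teeth.
- socket_seat (a point): 15 mm below socket, same axes: where the underside is when locked. After 0.80 rad clockwise from the slots the lugs meet rigid stops (green dots); let up there, the spring lifts them into notches and the cartridge stays. Elsewhere the spring pushes it out or it stays too deep. Contact forces on the socket, added up, must stay below 70 N; an impact at 30 mm/s comes near it.
- bottle_white: White bottle with a blue label, 61 mm in diameter, 150 mm tall, loose at the back. Origin: centre of its underside. Bystander.
- bottle_brown: Brown bottle with a black cap, 60 mm in diameter, 142 mm tall, loose at the back. Origin: centre of its underside. Bystander.
- bottle_alc: White bottle with a red label, 69 mm in diameter, 207 mm tall, loose at the back. Origin: centre of its underside. Bystander.
- roll_small: Roll of beige tape standing on end, 33 mm in diameter, 34 mm tall, nearer the robot than the cartridge. Origin: centre of its underside. Bystander.
- roll_tall: Roll of white tape standing on end, 33 mm in diameter, 60 mm tall, behind the cartridge. Origin: centre of its underside. Bystander.
- needle_pack: Flat red and white needle packet, 30 x 86 x 9 mm, lying at the right. Origin: centre of its underside. Bystander.
Mind the look-alikes: they are no part of the job. Several things look just like the filter: the one meant starts farthest from the robot's base.

How it is judged:
By the outcome, as a careful person would: the job done as asked, in the order asked, and still so for the second after the job is handed in, with the robot touching nothing.
It also fails if it takes over 72 s, if anything falls off the work surface, if the arm or the gripper's body presses on something with over 40 N, if the wrist force passes 120 N, or if a joint passes its speed limit or range.

## Working session

There is one attempt and no reset: what is moved stays moved. The work goes in short steps, Python scripts to look and compute and a tool call to move; the robot and the scene stay as the last step left them, time stands still between calls to the robot, and variables do not carry over. Pictures are saved under pics/ and viewed, at most 10 in all, crops included, and the job is handed in when it is done.

Besides the shell and the picture viewer there is one more tool, called after "Emit:" by a JSON object that holds its "fn" and its "kwargs", one argument or row to a line. jog_arm: Moves the arm, as the interface text tells. Its arguments: {"type":"object","properties":{"rows":{"type":"array"},"claw":{"type":"number"}},"required":["rows"]}

```bash
mkdir -p pics; cat > h.py <<'E'
import numpy as np, cv2
from station import *
def K(m):
    f=240/np.tan(np.radians(m["fovy"])/2); return f
def ray(m,u,v):
    f=K(m); d=np.array([(u-m["cx"])/f,(v-m["cy"])/f]); s=d.copy()
    for _ in range(30): s=d/(1+m["k1"]*(s@s))
    return np.array(m["eye"]),np.array(m["rotation"])@np.array([s[0],s[1],1])
def onz(m,u,v,z):
    e,d=ray(m,u,v); return e+d*(z-e[2])/d[2]
def proj(m,p):
    c=np.array(m["rotation"]).T@(np.array(p)-np.array(m["eye"])); s=c[:2]/c[2]
    s=s*(1+m["k1"]*(s@s)); f=K(m); return s*f+[m["cx"],m["cy"]]
def save(n,im): cv2.imwrite("pics/"+n+".png",cv2.cvtColor(im,cv2.COLOR_RGB2BGR))
E
python3 - <<'E'
from h import *
for n in("top","scene"):
    im=capture(n); np.save(n+".npy",im); save(n+"0",im); print(n,camera_model(n))
s=sense(); print(s); print(finger_overhang)
E
```

```text
top {'fovy': 43.014019786059656, 'cx': 322.39912229972816, 'cy': 237.36636649711247, 'k1': -0.03997384420592458, 'eye': array([-0.0370402 ,  0.16989382,  1.41265231]), 'rotation': array([[-0.25979035, -0.87326366,  0.41221299],
       [-0.96564685,  0.23754733, -0.10534429],
       [-0.00592675, -0.4254196 , -0.90497681]])}
scene {'fovy': 54.43638884619434, 'cx': 328.82148960567235, 'cy': 242.86360335616507, 'k1': 0.03617410240755447, 'eye': array([0.21714979, 0.65467185, 0.80113062]), 'rotation': array([[-0.90220276, -0.28679993,  0.32214279],
       [-0.4308421 ,  0.63412437, -0.64207583],
       [-0.02013129, -0.71807526, -0.69567424]])}
{'time_s': 0.1, 'joints': array([ 7.80713948e+01,  2.20856740e+01,  3.89755966e-01, -2.41227287e-02,
       -6.84124062e+01, -1.48179498e+01]), 'joint_velocities': array([-0.09827311, -0.10954224,  0.15037815,  0.10745234, -0.06558572,
       -0.00594605]), 'effort': array([-6.53055085e-04, -3.91690850e+01,  1.87934321e+01,  4.23187271e+00,
        1.34462639e-02, -7.47233571e-05]), 'tcp_pos': array([0.2810689 , 0.55779514, 0.29129381]), 'ee_rot': array([[ 8.92936154e-01, -4.50182658e-01, -7.73804907e-04],
       [-4.50183311e-01, -8.92934408e-01, -1.76884003e-03],
       [ 1.05344079e-04,  1.92781527e-03, -9.99998136e-01]]), 'wrist_force': array([-0.59731355, -0.66489525,  0.46325992]), 'moment': array([0.00640548, 0.02027392, 0.01317822]), 'gripper_force': 0.0, 'gripper_width': 0.9962846872973075}
0.0697
```

View pics/top0.png

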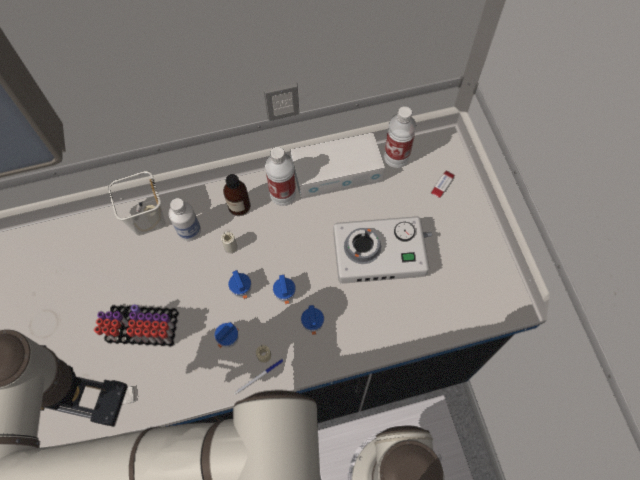

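View pics/scene0.png

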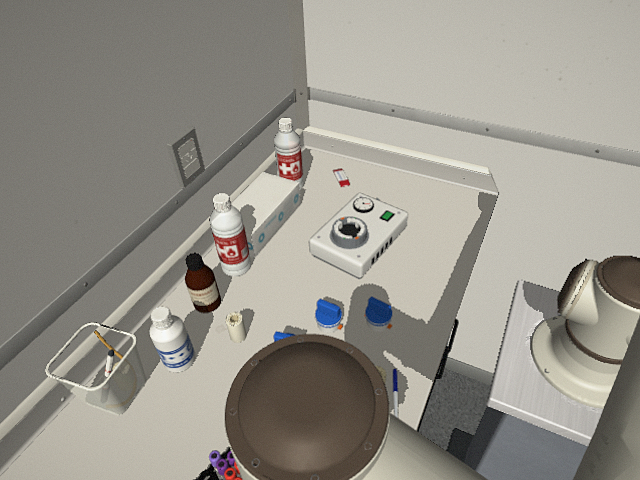

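The top view shows four blue cartridges, at about (240,284), (285,289), (312,319) and (227,334). The socket is at (362,244), with orange marks. The scene view shows the socket at (349,232), cartridges at (328,315) and (378,312), and a third mostly hidden at (283,336). Next I'll work out their positions and enlarge them.

```bash
python3 - <<'E'
from h import *
for n in("top","scene"):
    im=np.load(n+".npy"); m=camera_model(n); h=cv2.cvtColor(im,cv2.COLOR_RGB2HSV)
    print(n,"origin px",proj(m,[0,0,0]))
    b=cv2.inRange(h,(100,150,60),(130,255,255)); k,l,st,c=cv2.connectedComponentsWithStats(b)
    for i in range(1,k):
        if st[i,4]>100:
            p=onz(m,*c[i],.045); print("blue",c[i].round(1),st[i,4],p.round(3),"r",np.hypot(*p[:2]).round(3))
    o=cv2.inRange(h,(3,120,120),(18,255,255)); k,l,st,c=cv2.connectedComponentsWithStats(o)
    for i in range(1,k):
        if st[i,4]>2: print("orange",c[i].round(1),st[i,4],onz(m,*c[i],.0085).round(4),onz(m,*c[i],.083).round(4))
a=np.load("top.npy"); s=np.load("scene.npy")
A=cv2.resize(a[260:350,210:330],None,fx=3.3,fy=3.3,interpolation=2); B=cv2.resize(a[215:285,330:430],None,fx=3.9,fy=3.9,interpolation=2)
C=cv2.resize(s[190:280,305:412],None,fx=3.7,fy=3.2,interpolation=2)
D=cv2.resize(s[290:345,270:400],None,fx=3,fy=3,interpolation=2)
W=np.zeros((600,800,3),np.uint8)
for im,x,y in((A,0,0),(B,400,0),(C,400,300),(D,0,300)): 
    im=im[:300,:400]; W[y:y+im.shape[0],x:x+im.shape[1]]=im
save("crop1",W)
E
```

```text
top origin px [397.46469788 480.93431855]
blue [239.  282.8] 337 [0.522 0.235 0.045] r 0.573
blue [283.6 287.5] 330 [0.482 0.135 0.045] r 0.501
blue [311.9 318. ] 355 [0.391 0.088 0.045] r 0.401
blue [226.1 333.7] 354 [0.406 0.29  0.045] r 0.499
orange [368.8 229.8] 6 [ 0.5919 -0.1139  0.0085] [ 0.5585 -0.0988  0.083 ]
orange [356.2 255. ] 8 [ 0.5329 -0.0629  0.0085] [ 0.5027 -0.0506  0.083 ]
orange [244.7 296.2] 10 [0.4991 0.2307 0.0085] [0.4706 0.2275 0.083 ]
orange [286.4 301.7] 9 [0.4588 0.1356 0.0085] [0.4325 0.1374 0.083 ]
orange [ 96.7 321. ] 3 [0.5302 0.59   0.0085] [0.5001 0.5677 0.083 ]
scene origin px [586.09397993 358.66837304]
blue [378.  310.9] 493 [0.392 0.094 0.045] r 0.403
blue [327.3 312.6] 488 [0.483 0.14  0.045] r 0.503
orange [286.5 157. ] 4 [ 0.8611 -0.3603  0.0085] [ 0.8006 -0.2649  0.083 ]
orange [291.5 175.8] 4 [ 0.8013 -0.2827  0.0085] [ 0.7464 -0.1946  0.083 ]
orange [294.5 177.8] 4 [ 0.7888 -0.2777  0.0085] [ 0.735  -0.1901  0.083 ]
orange [342. 218.] 5 [ 0.5929 -0.1741  0.0085] [ 0.5576 -0.0962  0.083 ]
orange [356.3 237.4] 7 [ 0.5307 -0.1222  0.0085] [ 0.5013 -0.0492  0.083 ]
orange [221.3 253.3] 3 [0.8036 0.0619 0.0085] [0.7484 0.1176 0.083 ]
orange [235.8 258.8] 4 [0.7618 0.0628 0.0085] [0.7106 0.1184 0.083 ]
orange [339.8 326.2] 17 [0.4573 0.1363 0.0085] [0.4347 0.185  0.083 ]
orange [105.2 344.6] 5 [0.8658 0.3713 0.0085] [0.8048 0.3979 0.083 ]
orange [109.  347.5] 4 [0.8539 0.3733 0.0085] [0.794  0.3998 0.083 ]
orange [235.3 463.8] 6 [0.4997 0.455  0.0085] [0.4732 0.4738 0.083 ]
orange [237.2 468.6] 5 [0.4928 0.4599 0.0085] [0.4669 0.4783 0.083 ]
orange [228.7 469.4] 14 [0.5046 0.4668 0.0085] [0.4776 0.4844 0.083 ]
orange [227.1 476.8] 12 [0.5006 0.4771 0.0085] [0.4739 0.4938 0.083 ]
orange [232.  475.3] 3 [0.4946 0.4721 0.0085] [0.4685 0.4892 0.083 ]
orange [235.3 478.3] 11 [0.4873 0.4735 0.0085] [0.4619 0.4906 0.083 ]
```

View pics/crop1.png

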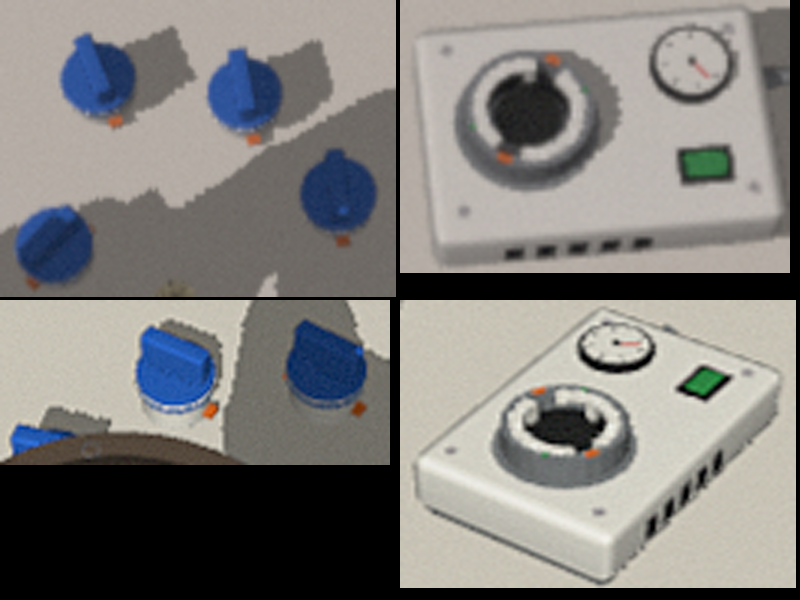

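The candidates in the top view, with their distance from the base: (239,283) at 0.573 m, (284,288) at 0.501 m, (226,334) at 0.499 m and (312,318) at 0.401 m. The one at (239,283) is meant, because it is farthest from the base. The crop confirms a blue wing and an orange lug at (245,296). The slot marks are at (369,230) and (356,255), so the slot line is about -40°. I'll move the arm clear so the scene camera can see the target.

Emit:
{"fn": "jog_arm", "kwargs": {
  "rows": [
    [[0, 0, 0, -0.16], [0, 0, 0, -0.16], [0, 0, 0, -0.16], [0, 0, 0, -0.16], [0.006, 0.048, 0, 0], [0.006, 0.048, 0, 0], [0.006, 0.048, 0, 0], [0.006, 0.048, 0, 0], [0.006, 0.048, 0, 0], [0.006, 0.048, 0, 0], [0.006, 0.048, 0, 0], [0.006, 0.048, 0, 0], [0.006, 0.048, 0, 0], [0.006, 0.048, 0, 0], [0.006, 0.048, 0, 0], [0.006, 0.048, 0, 0]]
  ],
  "claw": 1
}}

```text
time_s: 2.1
tcp_pos: [0.4514, 0.0016, 0.2921]
ee_rot: [[0.985, 0.172, -0.0], [0.172, -0.985, 0.0], [-0.0, -0.0, -1.0]]
wrist_force: [1.3, 1.1, -0.0]
gripper_width: 0.995
gripper_force: 0.0
```

```bash
python3 - <<'E'
from h import *
out=[]
for n in("top","scene"):
    im=capture(n); np.save(n+"1.npy",im); m=camera_model(n); h=cv2.cvtColor(im,cv2.COLOR_RGB2HSV)
    b=cv2.inRange(h,(100,150,60),(130,255,255)); k,l,st,c=cv2.connectedComponentsWithStats(b)
    for i in range(1,k):
        if st[i,4]>100: print(n,"blue",c[i].round(1),st[i],onz(m,*c[i],.045).round(4))
    o=cv2.inRange(h,(3,120,120),(18,255,255)); k,l,st,c=cv2.connectedComponentsWithStats(o)
    for i in range(1,k):
        p=onz(m,*c[i],.0085)
        if st[i,4]>2 and p[0]<.62: print(n,"orange",c[i].round(1),st[i,4],p.round(4))
    u,v=proj(m,[.522,.235,.04]).astype(int)
    out.append(cv2.resize(im[v-30:v+30,u-30:u+30],(400,400),interpolation=2)); print(u-30,v-30)
save("crop2",np.hstack(out)); s=sense(); print(s["joints"].round(1),s["tcp_pos"],s["ee_rot"].round(4))
E
```

```text
top blue [239.  282.8] [229 271  21  23 336] [0.5221 0.2353 0.045 ]
top blue [279.9 290.6] [274 281  16  17 149] [0.477 0.145 0.045]
top blue [226.2 333.7] [216 323  21  22 354] [0.4064 0.2898 0.045 ]
top orange [356.2 255. ] 8 [ 0.5329 -0.0629  0.0085]
top orange [244.7 296.2] 10 [0.4991 0.2307 0.0085]
top orange [286.4 301.7] 9 [0.4588 0.1356 0.0085]
top orange [313.7 332.3] 9 [0.3672 0.0912 0.0085]
top orange [219.3 345.7] 3 [0.3938 0.3144 0.0085]
209 253
scene blue [378.  310.8] [366 297  26  26 495] [0.3919 0.0937 0.045 ]
scene blue [327.4 312.5] [316 299  26  26 491] [0.4829 0.1403 0.045 ]
scene blue [286.2 344.5] [274 332  27  26 564] [0.5215 0.241  0.045 ]
scene blue [328.4 392.1] [314 373  30  35 737] [0.4066 0.2952 0.045 ]
scene orange [342.2 218. ] 5 [ 0.5925 -0.1744  0.0085]
scene orange [356.3 237.4] 7 [ 0.5307 -0.1222  0.0085]
scene orange [339.8 326.2] 17 [0.4573 0.1363 0.0085]
scene orange [389.  325.8] 17 [0.3661 0.093  0.0085]
scene orange [300.8 356. ] 20 [0.4974 0.232  0.0085]
scene orange [330.4 414.7] 26 [0.394  0.3148 0.0085]
scene orange [264.3 437.5] 15 [0.47
[... 1344 characters left out ...]
 [0.4689 0.4459 0.0085]
scene orange [259.8 469.6] 21 [0.4586 0.4458 0.0085]
scene orange [229.3 469.6] 16 [0.5035 0.4666 0.0085]
scene orange [236.5 468.5] 4 [0.4939 0.4603 0.0085]
scene orange [240.  471.3] 3 [0.4863 0.4616 0.0085]
scene orange [254.8 470.8] 4 [0.4651 0.4508 0.0085]
scene orange [228.8 477.1] 24 [0.4977 0.4765 0.0085]
scene orange [242.8 476.4] 5 [0.4779 0.4661 0.0085]
scene orange [248.5 476.6] 22 [0.4693 0.4625 0.0085]
scene orange [238.3 478. ] 3 [0.4831 0.4711 0.0085]
257 313
[ 20.7   4.9 -22.6   0.  -62.6  78.9] [ 4.51679232e-01 -5.95638441e-05  2.91728761e-01] [[ 9.860e-01  1.667e-01 -1.300e-03]
 [ 1.667e-01 -9.860e-01 -8.000e-04]
 [-1.400e-03  6.000e-04 -1.000e+00]]
```

View pics/crop2.png

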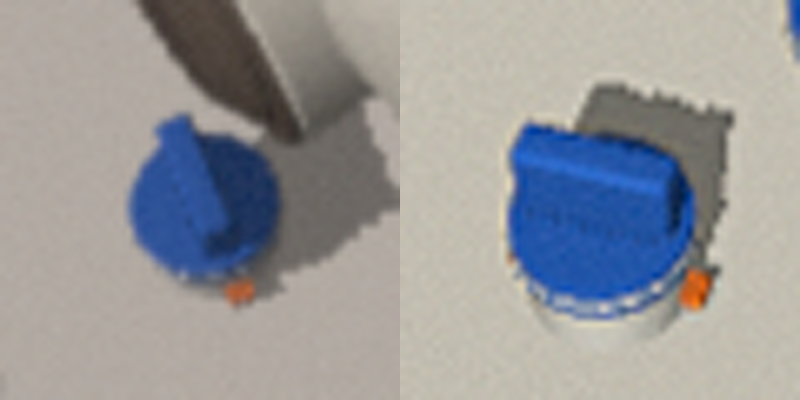

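In the top half of the crop the wing's top face runs from (235.2,271.7) to (241.1,288.1), with the lug at (244.7,296.2). In the scene half the wing runs from (275.0,334.3) to (297.8,339.7), with the lug at (300.8,356.0). Nothing stands close beside the wing.

```bash
python3 - <<'E'
from h import *
for n,a,b in(("top",(235.2,271.7),(241.1,288.1)),("scene",(275,334.3),(297.8,339.7))):
    m=camera_model(n); p,q=[onz(m,*x,.067)[:2] for x in(a,b)]
    d=p-q; print(n,p,q,(p+q)/2,np.hypot(*d),np.degrees(np.arctan2(d[1],d[0])))
    im=np.load(n+"1.npy"); h=cv2.cvtColor(im,cv2.COLOR_RGB2HSV); bl=cv2.inRange(h,(100,150,60),(130,255,255))
    # synthetic centroid bias: hull of points of head+wing at guess pose vs measured bbox
    c0=np.array([.523,.236]); t=np.radians(11)
    for _ in range(4):
        R=np.array([[np.cos(t),-np.sin(t)],[np.sin(t),np.cos(t)]])
        P=[[.0275*np.cos(x),.0275*np.sin(x),z] for x in np.linspace(0,6.28,60) for z in(.027,.039)]+[[x,y,z] for x in(-.024,.024) for y in(-.007,.007) for z in(.039,.067)]
        uv=np.array([proj(m,[*(c0+R@np.array(k[:2])),k[2]]) for k in P],np.float32)
        M=cv2.moments(cv2.convexHull(uv)); cm=np.array([M["m10"],M["m01"]])/M["m00"]
        k,l,st,cc=cv2.connectedComponentsWithStats(bl); i=np.argmin(np.hypot(*(cc-cm).T)+1e3*(st[:,4]<100))
        hu=cv2.convexHull(np.argwhere(l==i)[:,::-1].astype(np.float32)); M2=cv2.moments(hu); mm=np.array([M2["m10"],M2["m01"]])/M2["m00"]
        c0=c0+(onz(m,*mm,.045)-onz(m,*cm,.045))[:2]
    print("centre",c0,M["m00"],M2["m00"])
E
```

```text
top [0.54314421 0.23722916] [0.49871242 0.23217257] [0.52092831 0.23470086] 0.04471860290559974 6.492643009507354
centre [0.52531119 0.23556782] 458.4520927311387 329.0
scene [0.54284643 0.24222327] [0.49805592 0.23487463] [0.52045117 0.23854895] 0.045389332505910054 9.31733235661234
centre [0.5241657  0.23522786] 710.4426275836304 543.5
```

Emit:
{"fn": "jog_arm", "kwargs": {
  "rows": [
    [[0.0138, -0.0276, 0.005, 0], [0.0138, -0.0276, 0.005, 0], [0.0138, -0.0276, 0.005, 0], [0.0138, -0.0276, 0.005, 0], [0.0138, -0.0276, 0.005, 0], [0.0138, -0.0276, 0.005, 0], [0.0138, -0.0276, 0.005, 0], [0.0138, -0.0276, 0.005, 0], [0, 0, 0, 0], [0, 0, 0, 0]]
  ]
}}

```text
time_s: 3.45
tcp_pos: [0.5219, 0.2399, 0.2519]
ee_rot: [[0.985, 0.173, -0.001], [0.173, -0.985, -0.001], [-0.001, 0.0, -1.0]]
wrist_force: [0.0, 0.6, 0.5]
gripper_width: 1.001
gripper_force: 0.0
```

```bash
python3 - <<'E'
from h import *
s=sense(); p=s["tcp_pos"]; R=s["ee_rot"]; print(s["joints"].round(1),p,R.round(4)[:,0],s["wrist_force"],"delta tool",(R.T@(np.array([.524,.236,.112])-p)).round(4))
t=camera_model("top"); c=camera_model("scene")
for a in((187,236),(229,250),(238,213)): print(onz(t,*a,0))
for a in((178,368),(237,340),(207,308)): print(onz(c,*a,0))
E
```

```text
[ 40.8  19.  -10.2  -0.  -60.8  59.1] [0.52194529 0.23989466 0.25189831] [ 9.850e-01  1.726e-01 -9.000e-04] [0.01020266 0.57533939 0.46092861] delta tool [0.0015 0.0041 0.1399]
[0.70167107 0.34081551 0.        ]
[ 6.34482210e-01  2.43880268e-01 -2.22044605e-16]
[0.73242157 0.2002591  0.        ]
[0.70433467 0.35016538 0.        ]
[0.63605251 0.2488215  0.        ]
[0.74122957 0.20694092 0.        ]
```

Emit:
{"fn": "jog_arm", "kwargs": {
  "rows": [
    [[0.0008, 0.002, 0.015, 0], [0.0007, 0.0021, 0.02, 0], [0, 0, 0.02, 0], [0, 0, 0.02, 0], [0, 0, 0.02, 0], [0, 0, 0.015, 0], [0, 0, 0.01, 0], [0, 0, 0.01, 0], [0, 0, 0.005, 0], [0, 0, 0.005, 0], [0, 0, 0, 0], [0, 0, 0, 0]]
  ]
}}

```text
time_s: 4.95
tcp_pos: [0.5245, 0.236, 0.1126]
ee_rot: [[0.985, 0.172, 0.001], [0.172, -0.985, 0.0], [0.001, -0.0, -1.0]]
wrist_force: [0.7, -0.0, 0.3]
gripper_width: 1.003
gripper_force: 0.0
```

```bash
python3 - <<'E'
from h import *
s=sense(); print(s["tcp_pos"],s["wrist_force"])
o=[]
for n in("top","scene"):
    im=capture(n); u,v=proj(camera_model(n),[.522,.235,.05]).astype(int); o.append(cv2.resize(im[v-40:v+40,u-40:u+40],(400,400),interpolation=2))
save("crop3",np.hstack(o))
E
```

```text
[0.52447728 0.23603511 0.11257633] [ 0.6863214  -0.03924124  0.3469531 ]
```

View pics/crop3.png

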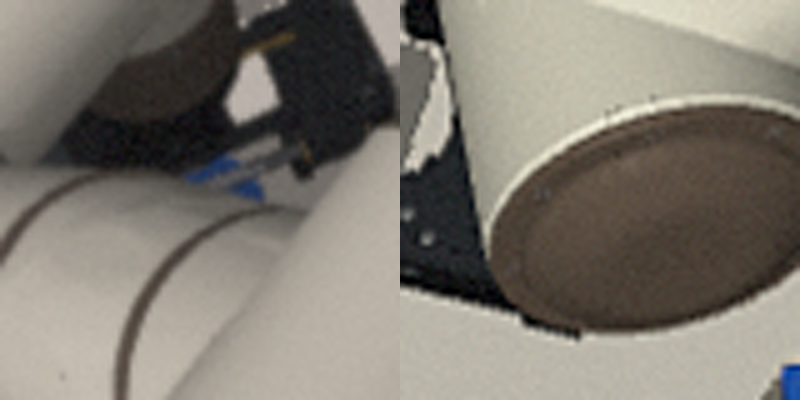

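The arm hides most of the cartridge. A finger is just visible over the blue head at (230,178) in the top crop, and nothing is in contact. I'll close and lift.

Emit:
{"fn": "jog_arm", "kwargs": {
  "rows": [
    [[0, 0, 0, 0], [0, 0, 0, 0], [0, 0, 0, 0], [0, 0, 0, 0], [0, 0, 0, 0], [0, 0, 0, 0], [0, 0, 0, 0], [0, 0, 0, 0], [0, 0, 0, 0], [0, 0, 0, 0]]
  ],
  "claw": 0
}}

```text
time_s: 6.3
tcp_pos: [0.5243, 0.2359, 0.1123]
ee_rot: [[0.985, 0.172, 0.0], [0.172, -0.985, 0.0], [0.0, 0.0, -1.0]]
wrist_force: [-0.3, 0.0, 0.2]
gripper_width: 0.159
gripper_force: 29.9
```

Emit:
{"fn": "jog_arm", "kwargs": {
  "rows": [
    [[0, 0, -0.005, 0], [0, 0, -0.015, 0], [0, 0, -0.02, 0], [0, 0, -0.02, 0], [0, 0, -0.02, 0], [0, 0, -0.02, 0], [0, 0, -0.01, 0], [0, 0, 0, 0], [0, 0, 0, 0]]
  ]
}}

```text
time_s: 7.42
tcp_pos: [0.5238, 0.2356, 0.2215]
ee_rot: [[0.985, 0.172, -0.001], [0.172, -0.985, -0.001], [-0.002, 0.0, -1.0]]
wrist_force: [0.1, 0.3, -1.7]
gripper_width: 0.158
gripper_force: 29.9
```

```bash
python3 - <<'E'
from h import *
s=sense(); p=s["tcp_pos"]; R=s["ee_rot"]; print(s["joints"].round(1),p,R.round(4)[:,0],s["wrist_force"],s["gripper_width"],s["gripper_force"])
print("delta tool to socket",(R.T@(np.array([.530,-.0737,p[2]])-p)).round(4), "yaw",np.degrees(np.arctan2(R[1,0],R[0,0])))
E
```

```text
[ 40.4  20.6 -12.5  -0.  -56.9  59.6] [0.52383112 0.23563944 0.22148777] [ 0.9851  0.1721 -0.0016] [ 0.0807445   0.34088491 -1.69035623] 0.15822957398226042 29.94738809298724
delta tool to socket [-4.720e-02  3.058e-01  2.000e-04] yaw 9.90898959788429
```

Emit:
{"fn": "jog_arm", "kwargs": {
  "rows": [
    [[-0.0059, 0.0382, 0, 0], [-0.0059, 0.0382, 0, 0], [-0.0059, 0.0382, 0, 0], [-0.0059, 0.0382, 0, 0], [-0.0059, 0.0382, 0, 0], [-0.0059, 0.0382, 0, 0], [-0.0059, 0.0382, 0, 0], [-0.0059, 0.0382, 0, 0], [0, 0, 0, 0.146], [0, 0, 0, 0.146], [0, 0, 0, 0.146], [0, 0, 0, 0.146], [0, 0, 0, 0.146], [0, 0, 0, 0.146], [0, 0, 0, 0], [0, 0, 0, 0], [0, 0, 0, 0]]
  ]
}}

```text
time_s: 9.55
tcp_pos: [0.5304, -0.0733, 0.222]
ee_rot: [[0.764, -0.646, -0.0], [-0.646, -0.764, -0.0], [-0.0, 0.0, -1.0]]
wrist_force: [0.0, -0.6, -0.6]
gripper_width: 0.158
gripper_force: 29.9
```

```bash
python3 - <<'E'
from h import *
s=sense(); p=s["tcp_pos"]; R=s["ee_rot"]; print(s["joints"].round(1),p,s["wrist_force"],"yaw",np.degrees(np.arctan2(R[1,0],R[0,0])))
o=[]
for n in("top","scene"):
    m=camera_model(n); im=capture(n); np.save(n+"2.npy",im); u,v=proj(m,[.53,-.074,.1]).astype(int); print(n,u-40,v-40)
    o.append(cv2.resize(im[v-40:v+40,u-40:u+40],(400,400),interpolation=2))
    h=cv2.cvtColor(im,cv2.COLOR_RGB2HSV)
    ob=cv2.inRange(h,(3,100,80),(20,255,255)); k,l,st,c=cv2.connectedComponentsWithStats(ob)
    z=p[2]-.1123+.0085
    for i in range(1,k):
        if np.hypot(*(c[i]-[u,v]))<45: print("orange",c[i].round(1),st[i,4],"lug",onz(m,*c[i],z).round(4),"lip",onz(m,*c[i],.083).round(4))
save("crop4",np.hstack(o))
E
```

```text
[  9.5  17.  -17.9  -0.  -55.   40.3] [ 0.53038851 -0.07328435  0.22204879] [ 0.00503683 -0.62220146 -0.6420675 ] yaw -40.205060618965966
top 322 199
orange [373.2 211. ] 6 lug [ 0.588  -0.1163  0.1182] lip [ 0.6051 -0.1241  0.083 ]
orange [373. 223.] 1 lug [ 0.5574 -0.1065  0.1182] lip [ 0.5736 -0.114   0.083 ]
orange [375. 224.] 1 lug [ 0.5536 -0.1103  0.1182] lip [ 0.5697 -0.1179  0.083 ]
orange [378.  225.3] 3 lug [ 0.5484 -0.1161  0.1182] lip [ 0.5643 -0.1239  0.083 ]
scene 309 181
orange [362.  179.6] 10 lug [ 0.5552 -0.2089  0.1182] lip [ 0.5726 -0.2535  0.083 ]
orange [337.7 184. ] 3 lug [ 0.6019 -0.1688  0.1182] lip [ 0.6218 -0.2113  0.083 ]
orange [339.  187.3] 3 lug [ 0.5935 -0.1581  0.1182] lip [ 0.6129 -0.2001  0.083 ]
orange [354.3 223.2] 17 lug [ 0.5091 -0.0545  0.1182] lip [ 0.5242 -0.0911  0.083 ]
orange [356.2 237.2] 8 lug [ 0.4876 -0.0151  0.1182] lip [ 0.5016 -0.0497  0.083 ]
```

View pics/crop4.png

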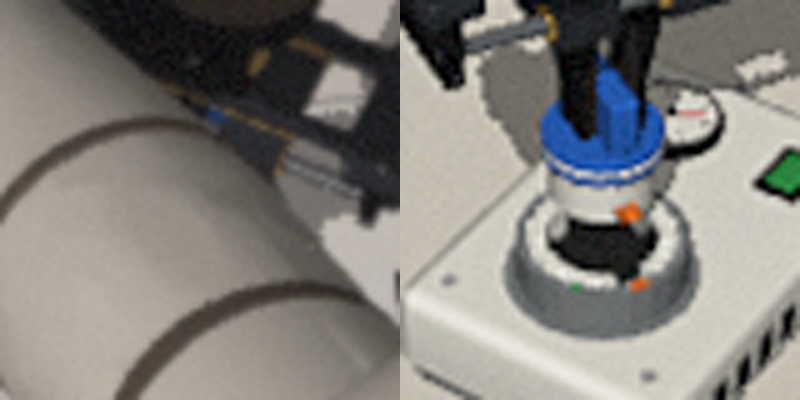

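The scene crop shows the cartridge upright in the gripper with its lug at pixel (354.3,223.2), nearly over the slot mark at (356.2,237.2). The top view is blocked by the arm. I'll check the lateral alignment against the collar's outline.

```bash
python3 - <<'E'
from h import *
m=camera_model("scene"); p=sense()["tcp_pos"]; zb=p[2]-.1123
im0=np.load("scene.npy"); im=np.load("scene2.npy")
h=cv2.cvtColor(im,cv2.COLOR_RGB2HSV); bl=cv2.inRange(h,(100,150,60),(130,255,255))
# blue head rows -> left/right edges
for v in range(201,217,2):
    x=np.where(bl[v,320:375])[0]+320; print(v,x.min() if len(x) else 0,x.max() if len(x) else 0,end="; ")
print()
def ell(c,r,z):
    P=np.array([proj(m,[c[0]+r*np.cos(t),c[1]+r*np.sin(t),z]) for t in np.linspace(0,6.28,90)]); return P.min(0).round(1),P.max(0).round(1)
print("pred head top",ell(p[:2],.0275,zb+.039),"bottom",ell(p[:2],.0275,zb+.025),"band",ell(p[:2],.0282,zb+.03))
print("pred collar base",ell([.530,-.0737],.04,.06),"top",ell([.530,-.0737],.04,.083),"bore",ell([.530,-.0737],.026,.083))
print("lug tip pred",proj(m,[p[0]-.0285*.764,p[1]+.0285*.646,zb+.0085]))
g=cv2.cvtColor(im0,cv2.COLOR_RGB2GRAY)
for v in(228,232,236,240): print(v,g[v,326:374])
print("col",g[205:256,349])
E
```

```text
201 348 356; 203 339 360; 205 337 360; 207 337 361; 209 338 360; 211 339 359; 213 342 356; 215 340 358; 
pred head top (array([336.4, 197.1]), array([361.5, 213.1])) bottom (array([336.5, 201.9]), array([361.4, 218. ])) band (array([336.1, 200. ]), array([361.7, 216.5]))
pred collar base (array([331.6, 223. ]), array([366.1, 246.6])) top (array([331.5, 215.7]), array([366.5, 239.2])) bore (array([337.6, 219.7]), array([360.3, 234.9]))
lug tip pred [354.5220111  223.15149818]
228 [205 205 204 207 213 201 139 101 175 212 221 223 114 115 132  85  37  33
  30  34  31  33  34  34  35  32  34  29  30  20  63  64  39   7  64 200
 215 217 186 129 100 195 218 207 204 209 209 208]
232 [209 206 209 219 155 104  75 105 111 173 210 212 218 210 144  48  16  32
  26  31  27  34  28  37  37  30  29  31  34  39  29   9  85 181 215 223
 220 167 117 112  72  91 163 203 212 206 208 206]
236 [203 210 210 179 127 109  82  73  85  90  93 103 124 144 176 217 210 225
 225 220 209 203 199 193 201 169  73   3  23  39  87 153 143 125 112 107
  99  82  77  62  56  98 126 194 212 206 211 210]
240 [207 212 208 211 203 142 108 114  89  93  92  97 102 103 105 109 109 111
 111 109 110 109 113 107 113 112 109 107 111 103 100 100 102  97  95  91
  88  74  76  99 111 130 195 213 209 206 211 207]
col [204 209 204 205 199 209 204 207 206 207 212 162 154 204 226 217 217 171
  97  35  20  29  28  34  31  26  41  37  29  16  97 193 223 156 110 107
 116 113 114 118 113 117 110 115 188 212 210 208 211 210 207]
```

Everything agrees to within about 1 mm, so I'll descend and slow down near the lip.

Emit:
{"fn": "jog_arm", "kwargs": {
  "rows": [
    [[0, 0, 0.005, 0], [0, 0, 0.006, 0], [0, 0, 0.005, 0], [0, 0, 0.004, 0], [0, 0, 0.002, 0], [0, 0, 0.001, 0], [0, 0, 0.001, 0], [0, 0, 0.001, 0], [0, 0, 0.001, 0], [0, 0, 0.001, 0], [0, 0, 0.001, 0], [0, 0, 0, 0]]
  ]
}}

```text
time_s: 11.15
tcp_pos: [0.5304, -0.0733, 0.1941]
ee_rot: [[0.763, -0.646, -0.0], [-0.646, -0.763, -0.0], [-0.0, 0.0, -1.0]]
wrist_force: [0.4, -0.2, -1.7]
gripper_width: 0.157
gripper_force: 29.9
```

Emit:
{"fn": "jog_arm", "kwargs": {
  "rows": [
    [[0, 0, 0.001, 0], [0, 0, 0.001, 0], [0, 0, 0.001, 0], [0, 0, 0.001, 0], [0, 0, 0, 0]]
  ]
}}

```text
time_s: 11.78
tcp_pos: [0.5304, -0.0733, 0.1901]
ee_rot: [[0.763, -0.646, -0.0], [-0.646, -0.763, -0.0], [-0.0, 0.0, -1.0]]
wrist_force: [0.6, -0.1, -1.4]
gripper_width: 0.158
gripper_force: 29.9
```

Emit:
{"fn": "jog_arm", "kwargs": {
  "rows": [
    [[0, 0, 0.001, 0], [0, 0, 0.001, 0], [0, 0, 0.0005, 0], [0, 0, 0, 0]]
  ]
}}

```text
time_s: 12.28
tcp_pos: [0.5305, -0.0733, 0.1877]
ee_rot: [[0.763, -0.646, -0.0], [-0.646, -0.763, -0.0], [-0.0, 0.0, -1.0]]
wrist_force: [0.2, -0.4, -1.7]
gripper_width: 0.157
gripper_force: 29.9
```

No force at 7.6 mm below the lip, so the lugs are in the slots. Continuing.

Emit:
{"fn": "jog_arm", "kwargs": {
  "rows": [
    [[0, 0, 0.001, 0], [0, 0, 0.001, 0], [0, 0, 0.001, 0], [0, 0, 0.001, 0], [0, 0, 0.001, 0], [0, 0, 0, 0]]
  ]
}}

```text
time_s: 13.02
tcp_pos: [0.5305, -0.0733, 0.1829]
ee_rot: [[0.763, -0.646, 0.0], [-0.646, -0.763, -0.0], [0.0, -0.0, -1.0]]
wrist_force: [-0.6, -0.0, 3.3]
gripper_width: 0.156
gripper_force: 29.9
```

Emit:
{"fn": "jog_arm", "kwargs": {
  "rows": [
    [[0, 0, 0.001, 0], [0, 0, 0.001, 0], [0, 0, 0.001, 0], [0, 0, 0.001, 0], [0, 0, 0, 0]]
  ]
}}

```text
time_s: 13.65
tcp_pos: [0.5306, -0.0733, 0.1789]
ee_rot: [[0.763, -0.646, 0.0], [-0.646, -0.763, -0.0], [0.0, -0.0, -1.0]]
wrist_force: [-2.0, 0.5, 4.4]
gripper_width: 0.158
gripper_force: 29.9
```

Emit:
{"fn": "jog_arm", "kwargs": {
  "rows": [
    [[-0.0003, 0.0003, 0.001, 0], [0, 0, 0.001, 0], [0, 0, 0.001, 0], [0, 0, 0.001, 0], [0, 0, 0.0005, 0], [0, 0, 0, 0]]
  ]
}}

```text
time_s: 14.4
tcp_pos: [0.5305, -0.0733, 0.1748]
ee_rot: [[0.763, -0.646, 0.001], [-0.646, -0.763, -0.0], [0.001, -0.001, -1.0]]
wrist_force: [-2.0, 1.2, 7.5]
gripper_width: 0.159
gripper_force: 29.9
```

Depth is about 20.5 mm and the spring force agrees. Turning clockwise.

Emit:
{"fn": "jog_arm", "kwargs": {
  "rows": [
    [[0, 0, 0, 0.06], [0, 0, 0, 0.06], [0, 0, 0, 0.06], [0, 0, 0, 0.06], [0, 0, 0, 0.06], [0, 0, 0, 0]]
  ]
}}

```text
time_s: 15.15
tcp_pos: [0.5312, -0.0735, 0.1752]
ee_rot: [[0.538, -0.843, 0.003], [-0.843, -0.538, -0.0], [0.002, -0.002, -1.0]]
wrist_force: [0.1, -1.2, 5.4]
gripper_width: 0.157
gripper_force: 29.9
```

```bash
python3 -c "
from h import *
s=sense();R=s['ee_rot'];print(s['tcp_pos'],s['wrist_force'],s['moment'],np.arctan2(R[1,0],R[0,0]))"
```

```text
[ 0.53115017 -0.07346547  0.17515712] [ 0.05198656 -1.24776761  5.37263171] [-0.13761361  0.18603739 -0.02319141] -1.0025034004445703
```

Emit:
{"fn": "jog_arm", "kwargs": {
  "rows": [
    [[0, 0, 0, 0.06], [0, 0, 0, 0.06], [0, 0, 0, 0.06], [0, 0, 0, 0.06], [0, 0, 0, 0.06], [0, 0, 0, 0.06], [0, 0, 0, 0.03], [0, 0, 0, 0]]
  ]
}}

```text
time_s: 16.15
tcp_pos: [0.5312, -0.0736, 0.1752]
ee_rot: [[0.178, -0.984, 0.003], [-0.984, -0.178, -0.001], [0.001, -0.003, -1.0]]
wrist_force: [0.7, -0.3, 5.0]
gripper_width: 0.157
gripper_force: 30.0
```

```bash
python3 -c "
from h import *
s=sense();R=s['ee_rot'];print(s['tcp_pos'],s['wrist_force'],s['moment'],np.arctan2(R[1,0],R[0,0]))"
```

```text
[ 0.53120708 -0.07355362  0.17519673] [ 0.698421   -0.29573366  4.95255294] [-0.11956337  0.12972656  0.01634465] -1.3921498586436687
```

Emit:
{"fn": "jog_arm", "kwargs": {
  "rows": [
    [[0, 0, 0, 0.02], [0, 0, 0, 0.02], [0, 0, 0, 0.02], [0, 0, 0, 0]]
  ]
}}

```text
time_s: 16.65
tcp_pos: [0.5309, -0.0735, 0.1752]
ee_rot: [[0.119, -0.993, 0.002], [-0.993, -0.119, -0.001], [0.001, -0.002, -1.0]]
wrist_force: [-0.8, -0.5, 7.1]
gripper_width: 0.155
gripper_force: 30.0
```

```bash
python3 -c "
from h import *
s=sense();R=s['ee_rot'];print(s['tcp_pos'],s['wrist_force'],s['moment'],np.arctan2(R[1,0],R[0,0]))"
```

```text
[ 0.53094553 -0.07353247  0.17515617] [-0.79412316 -0.52779959  7.09688267] [-0.10119316  0.28521204  0.1122431 ] -1.4517414931093462
```

Emit:
{"fn": "jog_arm", "kwargs": {
  "rows": [
    [[0, 0, 0, 0.015], [0, 0, 0, 0.015], [0, 0, 0, 0]]
  ]
}}

```text
time_s: 17.02
tcp_pos: [0.5305, -0.0735, 0.1751]
ee_rot: [[0.089, -0.996, 0.001], [-0.996, -0.089, -0.001], [0.001, -0.001, -1.0]]
wrist_force: [-2.5, 1.3, 7.5]
gripper_width: 0.159
gripper_force: 30.0
```

```bash
python3 -c "
from h import *
s=sense();R=s['ee_rot'];print(s['tcp_pos'],s['wrist_force'],s['moment'],np.arctan2(R[1,0],R[0,0]))"
```

```text
[ 0.53046399 -0.07347716  0.17508092] [-2.497749    1.33865854  7.45572419] [0.137259   0.64444547 0.1718632 ] -1.481557193544384
```

Emit:
{"fn": "jog_arm", "kwargs": {
  "rows": [
    [[0, 0, 0, 0.015], [0, 0, 0, 0]]
  ]
}}

```text
time_s: 17.27
tcp_pos: [0.5302, -0.0735, 0.1751]
ee_rot: [[0.074, -0.997, 0.001], [-0.997, -0.074, -0.001], [0.001, -0.001, -1.0]]
wrist_force: [-3.6, 1.2, 8.8]
gripper_width: 0.154
gripper_force: 30.0
```

```bash
python3 -c "
from h import *
s=sense();R=s['ee_rot'];print(s['tcp_pos'],s['wrist_force'],s['moment'],np.arctan2(R[1,0],R[0,0]))"
```

```text
[ 0.53020542 -0.07346238  0.17506639] [-3.63087291  1.23380199  8.78667596] [0.13485983 0.85268486 0.24052536] -1.4965050819712837
```

Emit:
{"fn": "jog_arm", "kwargs": {
  "rows": [
    [[0, 0, 0, 0.015], [0, 0, 0, 0.015], [0, 0, 0, 0]]
  ]
}}

```text
time_s: 17.65
tcp_pos: [0.5298, -0.0734, 0.175]
ee_rot: [[0.045, -0.999, -0.001], [-0.999, -0.045, -0.001], [0.001, 0.001, -1.0]]
wrist_force: [-3.4, -0.0, 8.6]
gripper_width: 0.16
gripper_force: 30.1
```

```bash
python3 -c "
from h import *
s=sense();R=s['ee_rot'];print(s['tcp_pos'],s['wrist_force'],s['moment'],np.arctan2(R[1,0],R[0,0]),s['gripper_width'])"
```

```text
[ 0.52978732 -0.07343218  0.17503882] [-3.387751   -0.01760822  8.62320475] [0.31257777 1.18099339 0.33954388] -1.5258949405949407 0.16021681899951715
```

The turning moment rises steadily against a stop, after about 0.80 rad. I'll let it rise gently into the notches.

Emit:
{"fn": "jog_arm", "kwargs": {
  "rows": [
    [[0, 0, -0.001, 0], [0, 0, -0.001, 0], [0, 0, -0.001, 0], [0, 0, -0.001, 0], [0, 0, -0.0008, 0], [0, 0, 0, 0]]
  ]
}}

```text
time_s: 18.4
tcp_pos: [0.5297, -0.0734, 0.1787]
ee_rot: [[0.043, -0.999, -0.001], [-0.999, -0.043, -0.0], [0.0, 0.001, -1.0]]
wrist_force: [0.0, -0.2, -3.6]
gripper_width: 0.155
gripper_force: 30.1
```

```bash
python3 -c "
from h import *
s=sense();R=s['ee_rot'];print(s['tcp_pos'],s['wrist_force'],s['moment'],np.arctan2(R[1,0],R[0,0]),s['gripper_width'])"
```

```text
[ 0.5296762  -0.07335031  0.17869166] [ 0.00905518 -0.20033203 -3.60034174] [-0.22158208  0.16219463  0.44006587] -1.5279108872427858 0.15523296507653472
```

Emit:
{"fn": "jog_arm", "kwargs": {
  "rows": [
    [[0, 0, -0.0008, 0], [0, 0, -0.0007, 0], [0, 0, 0, 0]]
  ]
}}

```text
time_s: 18.77
tcp_pos: [0.5297, -0.0734, 0.1803]
ee_rot: [[0.043, -0.999, -0.001], [-0.999, -0.043, 0.0], [-0.0, 0.001, -1.0]]
wrist_force: [-1.5, -0.8, -4.7]
gripper_width: 0.158
gripper_force: 30.1
```

```bash
python3 -c "
from h import *
s=sense();R=s['ee_rot'];print(s['tcp_pos'],s['wrist_force'],s['moment'],np.arctan2(R[1,0],R[0,0]),s['gripper_width'])"
```

```text
[ 0.52968266 -0.07336385  0.18030977] [-1.514145   -0.81218793 -4.68108628] [-0.30594927  0.26853647  0.40740345] -1.5280187259233424 0.15829961392929112
```

The pull is downward, so either the lugs are seated or friction at the stop is holding it. I'll relax the twist a little and see.

Emit:
{"fn": "jog_arm", "kwargs": {
  "rows": [
    [[0, 0, 0, -0.03], [0, 0, 0, -0.03], [0, 0, 0, 0]]
  ]
}}

```text
time_s: 19.15
tcp_pos: [0.5298, -0.0733, 0.1803]
ee_rot: [[0.102, -0.995, -0.001], [-0.995, -0.102, 0.0], [-0.0, 0.001, -1.0]]
wrist_force: [-1.4, -1.3, -5.6]
gripper_width: 0.16
gripper_force: 29.9
```

```bash
python3 - <<'E'
from h import *
s=sense();R=s['ee_rot'];print(s['tcp_pos'],s['wrist_force'],s['moment'],np.arctan2(R[1,0],R[0,0]),s['gripper_width'])
m=camera_model("scene"); im=capture("scene"); u,v=proj(m,[.53,-.074,.1]).astype(int); print(u-35,v-35)
save("crop5",cv2.resize(im[v-35:v+35,u-35:u+35],(560,560),interpolation=2))
E
```

```text
[ 0.52979943 -0.07329474  0.18034496] [-1.41372107 -1.25613646 -5.56624272] [-0.18533269  0.38719747 -0.12102585] -1.4683342947310807 0.15961911050094243
314 186
```

View pics/crop5.png

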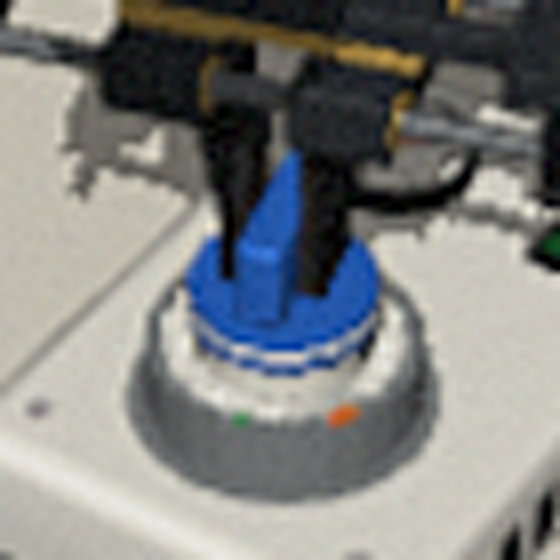

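The crop shows the cartridge upright and level in the collar, the wing turned towards the green dot at crop (243,418), and twist resistance both ways. That fits it sitting in the notches. I'll release and check.

Emit:
{"fn": "jog_arm", "kwargs": {
  "rows": [
    [[0, 0, 0.0003, 0.015], [0, 0, 0, 0]]
  ]
}}

```text
time_s: 19.45
tcp_pos: [0.5298, -0.0733, 0.1803]
ee_rot: [[0.088, -0.996, -0.001], [-0.996, -0.088, -0.0], [0.0, 0.001, -1.0]]
wrist_force: [-2.7, 0.2, -5.3]
gripper_width: 0.157
gripper_force: 30.0
```

Emit:
{"fn": "jog_arm", "kwargs": {
  "rows": [
    [[0, 0, 0, 0], [0, 0, 0, 0], [0, 0, 0, 0], [0, 0, 0, 0], [0, 0, 0, 0], [0, 0, 0, 0]]
  ],
  "claw": 0.5
}}

```text
time_s: 20.2
tcp_pos: [0.5301, -0.0733, 0.1803]
ee_rot: [[0.088, -0.996, 0.0], [-0.996, -0.088, -0.0], [0.0, -0.0, -1.0]]
wrist_force: [-0.3, 0.1, 0.4]
gripper_width: 0.502
gripper_force: 0.0
```

Emit:
{"fn": "jog_arm", "kwargs": {
  "rows": [
    [[0, 0, -0.005, 0], [0, 0, -0.01, 0], [0, 0, -0.02, 0], [0, 0, -0.03, 0], [0, 0, -0.03, 0], [0, 0, -0.03, 0], [0, 0, 0, 0], [0, 0, 0, 0]]
  ]
}}

```text
time_s: 21.2
tcp_pos: [0.5296, -0.0733, 0.3051]
ee_rot: [[0.088, -0.996, -0.0], [-0.996, -0.088, 0.0], [-0.0, 0.0, -1.0]]
wrist_force: [-0.2, 0.1, -1.4]
gripper_width: 0.498
gripper_force: 0.0
```

```bash
python3 - <<'E'
from h import *
s=sense(); print(s["tcp_pos"],s["wrist_force"])
m=camera_model("scene"); im=capture("scene"); u,v=proj(m,[.53,-.074,.1]).astype(int); print(u-35,v-35)
save("crop6",cv2.resize(im[v-35:v+35,u-35:u+35],(560,560),interpolation=2))
h=cv2.cvtColor(im,cv2.COLOR_RGB2HSV); b=cv2.inRange(h,(100,150,60),(130,255,255))[v-35:v+35,u-35:u+35]; y,x=np.nonzero(b)
print("blue bbox",x.min()+u-35,x.max()+u-35,y.min()+v-35,y.max()+v-35)
for z in(.060,.065,.068,.074):
  for t in(-1.45,):
    P=[proj(m,[.530+.0275*np.cos(a),-.0735+.0275*np.sin(a),z+.025]) for a in np.linspace(0,6.28,80)]
    W=[proj(m,[.530+k*.024*np.cos(t)-j*.007*np.sin(t),-.0735+k*.024*np.sin(t)+j*.007*np.cos(t),z+.067]) for k in(-1,1) for j in(-1,1)]
    print(z,"head max v",np.max(P,0)[1].round(1),"wing min v",np.min(W,0)[1].round(1),np.round(W,1).tolist())
E
```

```text
[ 0.52960411 -0.07325154  0.30507792] [-0.22197394  0.09606882 -1.41805176]
314 186
blue bbox 337 360 205 232
0.06 head max v 234.8 wing min v 205.4 [[349.0, 220.0], [342.9, 218.7], [355.2, 206.5], [349.2, 205.4]]
0.065 head max v 233.2 wing min v 203.6 [[349.0, 218.2], [342.9, 217.0], [355.2, 204.8], [349.2, 203.6]]
0.068 head max v 232.2 wing min v 202.6 [[349.0, 217.2], [342.9, 215.9], [355.2, 203.8], [349.2, 202.6]]
0.074 head max v 230.2 wing min v 200.5 [[349.0, 215.1], [342.9, 213.9], [355.3, 201.7], [349.3, 200.5]]
```

View pics/crop6.png

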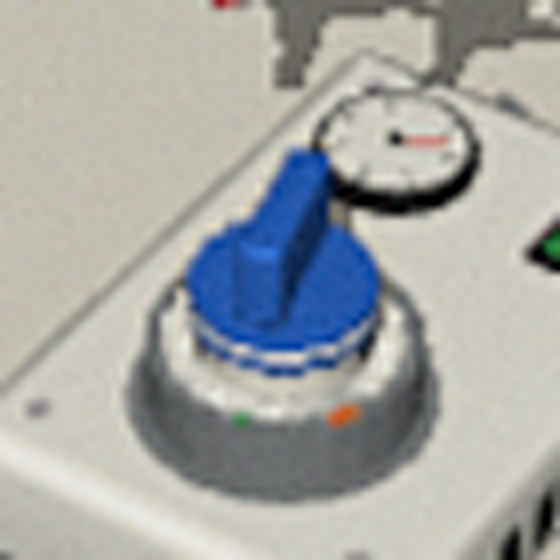

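The cartridge stays upright and still after release, but the picture can't separate 15 mm from 18 mm depth. I'll close the fingers and gently feel the height of the wing's top: contact at TCP 0.2047 m means seated, 0.2017 m means too deep.

Emit:
{"fn": "jog_arm", "kwargs": {
  "rows": [
    [[0, 0, 0.02, 0], [0, 0, 0.025, 0], [0, 0, 0.02, 0], [0, 0, 0.015, 0], [0, 0, 0.01, 0], [0, 0, 0.004, 0], [0, 0, 0.002, 0], [0, 0, 0.0005, 0], [0, 0, 0, 0], [0, 0, 0, 0]]
  ],
  "claw": 0
}}

```text
time_s: 22.5
tcp_pos: [0.5302, -0.0733, 0.2091]
ee_rot: [[0.088, -0.996, 0.001], [-0.996, -0.088, 0.0], [-0.0, -0.001, -1.0]]
wrist_force: [0.7, -0.2, -0.2]
gripper_width: 0.012
gripper_force: 0.0
```

Emit:
{"fn": "jog_arm", "kwargs": {
  "rows": [
    [[0, 0, 0.001, 0], [0, 0, 0.001, 0], [0, 0, 0.001, 0], [0, 0, 0, 0]]
  ]
}}

```text
time_s: 23.0
tcp_pos: [0.53, -0.0733, 0.2056]
ee_rot: [[0.088, -0.996, -0.0], [-0.996, -0.088, -0.0], [0.0, 0.0, -1.0]]
wrist_force: [0.8, -0.8, 0.2]
gripper_width: 0.002
gripper_force: 0.0
```

Emit:
{"fn": "jog_arm", "kwargs": {
  "rows": [
    [[0, 0, 0.0005, 0], [0, 0, 0.0005, 0], [0, 0, 0, 0]]
  ]
}}

```text
time_s: 23.38
tcp_pos: [0.5301, -0.0733, 0.2052]
ee_rot: [[0.088, -0.996, 0.0], [-0.996, -0.088, -0.0], [0.0, -0.0, -1.0]]
wrist_force: [-0.8, -0.2, 2.3]
gripper_width: 0.004
gripper_force: 1.5
```

Contact came at TCP 0.2052 m, so the cartridge sits at the locked height. Retreating and handing in.

Emit:
{"fn": "jog_arm", "kwargs": {
  "rows": [
    [[0, 0, -0.003, 0], [0, 0, -0.01, 0], [0, 0, -0.03, 0], [0, 0, -0.03, 0], [0, 0, -0.03, 0], [0, 0, 0, 0], [0, 0, 0, 0], [0, 0, 0, 0]]
  ]
}}

```text
time_s: 24.38
tcp_pos: [0.5296, -0.0733, 0.3066]
ee_rot: [[0.088, -0.996, -0.002], [-0.996, -0.088, -0.0], [-0.0, 0.002, -1.0]]
wrist_force: [-1.2, -0.7, 0.4]
gripper_width: 0.01
gripper_force: 0.0
```

```bash
python3 - <<'E'
from h import *
im=capture("scene"); b=cv2.inRange(cv2.cvtColor(im,cv2.COLOR_RGB2HSV),(100,150,60),(130,255,255))[186:256,314:384]; y,x=np.nonzero(b)
print(x.min()+314,x.max()+314,y.min()+186,y.max()+186); print(finish_job())
E
```

```text
337 360 205 232
the job is handed in; nothing more can be done
None
```

The filter cartridge is in the socket, upright and turned to the stop; I felt its top at the locked height after letting go, and handed the job in at about 24 s, having seen no sign of contact with the bystanders.

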